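# Prove the focuser drive's stop button

### The arm

A 6-joint arm with a two-finger parallel gripper is mounted at the origin on the work surface. World frame = base frame: x ahead of the robot, y to its left, z up, the work surface at z = 0. Lengths are in m, angles in degrees, forces in N, time in s.
With the tool pointing down it reaches from about 0.25 to 0.725 m from the base axis. Payload 9.7 kg.
Tool frame: the origin (TCP) lies at the very end of the fingers, on their centre line; the grasp point (between the pads) lies 19 mm behind it; z points along the fingers, y is the line along which they close (so a half turn about z gives the same grasp; the last joint's range is limited). The gripper opens to 85 mm and grips with 20 to 120 N. Pads are 22 mm wide; open, the fingers measure 114 mm over their backs; the gripper's body (76 mm by 85 mm) begins 54 mm behind the grasp point. The pads swing forward as they close: fully open they stand 13 mm farther back than shut.
Start: joints at [-70.875, 4.979, 10.078, 95.1, 0, 90], TCP at [0.18, -0.52, 0.231] pointing down, gripper open.
Joint ranges: [-179.16, 179.16], [-48.56, 103.87], [-65.8, 70.77], [-126.05, 130.52], [-82.76, 87.17], [-180, 180]. Speed limits (degrees/s): [127.2, 127.2, 147.25, 180, 180, 180].

### API

Orientations are given as [roll, pitch, yaw] about the fixed x, y, z axes, in that order (R = Rz(yaw) Ry(pitch) Rx(roll)).
In Python, from workcell import telemetry, optics, workorder gives the robot as it stands.
- The arm moves only by the shell command python3 -m handwheel 'ROWS' [FORCE]. ROWS is JSON, a list of rows, each an object of numbers: "tx", "ty", "tz": the shift along the tool's x, y, z in m; "ax", "ay", "az": the turn, a rotation vector about the tool's x, y, z in degrees; "jaw": the gripper command: -1 is shut, 1 is fully open, values between are in proportion. A call has exactly 10 rows; each row shifts and turns the commanded pose from where the row before left it, along the tool's axes as they then stand; what a row does not reach is not made up. A row lasts 1/8 s, in which the tool goes at most 62.5 mm and 10.7 degrees, less where a joint would pass 70% of its speed; a pose out of reach is approached as far as the arm can. A call is refused whole if a number of a shift passes 0.0625 or a number of a turn 10.7, either way. A call with a gripper value outside its range is refused whole. The fingers move at their own pace and stop on an object; FORCE is the grip in N (left out, the last holds). Time passes only in rows, so rows that do not move let the fingers close, or fill a call up. It gives the time, the measured TCP pose, the force, the opening and the grip force at its end, in the units of the state.
- telemetry.get_obs(): the state, without advancing time (a new reading comes with each control period).
- optics.camera(name): name is "scene" or "top" or "wrist"; returns a dict with "color" (420x560x3 uint8, red, green, blue), "K" (3x3 intrinsics, pixels), "extrinsics" (4x4, takes a point from camera to world coordinates); the wrist camera has in their place "mount" (4x4, takes a point from camera to tool coordinates, whose origin is the TCP and whose axes are the flange's). Camera axes: x right, y down, z forward; pixel columns grow to the right and rows downward; lengths in m; the calibration is good to about 2 mm. A picture is of the moment at which its call begins: read the wrist's pose just before it. There is no depth.
- workorder.job_done(): hands the job in; it is judged then, once.
The state is a dict: "time": time; "q": joint angles; "qd": joint speeds; "joint_efforts": joint torques, N m; "ee_pos": TCP position; "tcp_rot": TCP orientation; "wrist_force": force on the tool from outside, world axes, zero at the start; "torque": the same for the moment, N m; "opening": finger opening in m; "grasp_force": force on a finger pad.
Only numpy, scipy, OpenCV 4.12 (cv2) and the standard library are available. Lean on these libraries where they do the work, as an engineer would, in place of code of your own. Each camera call takes 0.05 s, during which the arm holds its last target. There are 200 camera calls.

### The job

Test the stop circuit of the focuser drive before tonight's collimation: press the red mushroom stop down until it latches and stays in by itself, then push its lobes round clockwise, as its arrows show, until it springs back up, and after that press the blue re-arm button fully in and let it come back out. Use the fingertips or the outside of the fingers only: do not grip the stop or lift anything, and leave the eyepiece, the glass disc, the two thumbscrews and the focuser's crank where they are.

Things in the scene. Friction and masses are not known exactly. Their poses are not given: they have to be found in the camera images.
- station: grey cast control station, 94 x 194 x 60 mm, screwed down; origin under its centre on the shelf, z up, long side along y. On its flat top the red stop stands 55 mm from the centre to -y, on a black collar 16.5 mm in radius and 10 mm high; the blue re-arm button 55 mm to +y. Both press straight down. A latched stop's lobes hang 14 mm above the flat top: a fingertip fits beside them.
- stop_top (a point): top centre of the red stop, on its axis, 102 mm above the shelf when out; sinks and turns with the head: a dome 20 mm high, radius 22 mm, with three round lobes (radius 10 mm, centres 24.5 mm and tips 34.5 mm from the axis), one along this point's +x, the others 120 degrees either way about z. Lobe flanks are upright from 20 to 8 mm below this point; white arrows on top.
- stop_press (a joint): how far the stop is pushed in, m: 0 out, catches at 0.008, bottoms at 0.0095. A spring pushes back with 4 N at the start to 8 N when in, and up to about 10 N is needed to push it past the catch. Let go past the catch it stays in at 0.0075 to 0.008.
- stop_twist (a joint): turn of the head, rad, positive clockwise seen from above: 0 at rest, held there by a light spring; it turns up to 1.1. When the stop is latched, turning it about 0.5 to 0.6 (30 to 35 degrees) lets go of the catch and the head springs up; let go, it turns back to 0. It takes under 0.1 N m. It cannot turn anticlockwise from 0.
- rearm_top (a point): top centre of the blue re-arm button, 13 mm radius, 82 mm above the shelf when out, standing 10 mm proud of its steel bezel of 21 mm radius.
- rearm (a joint): how far the re-arm button is pushed in, m: 0 out, 0.006 fully in, where it takes 5 N; springs back.
- eyepiece: loose eyepiece, cream enamel on a steel barrel with a rubber eyecup, 48 mm across, 72 mm high, standing upright; origin under its centre. Leave alone.
- template: loose greenish glass disc, 80 mm across, 6 mm thick, lying flat; origin under its centre. Leave alone.
- thumbscrew0: loose aluminium thumbscrew standing on its knurled head, 26 mm across, 38 mm high with its stud; origin under its centre. Leave alone.
- thumbscrew1: a second thumbscrew like the first. Leave alone.
- crank_grip (a point): middle of the wooden grip of the cast-iron hand crank of the focuser bench (300 x 120 mm, 110 mm high, brass drawtube on top), which stands to the left. Leave alone.
There are look-alikes about, which are no part of the job. What is meant by the station is not pink or turquoise, and is the smaller of those in its own colour.

How it is judged (in metres and radians):
On the way, in this order (a step that is already met when the one before it is completed fails the run):
1. the stop is latched: it stays in with nothing touching it (value of joint stop_press above 0.006 m and contact force between each of the arm, the fingers and stop_press below 0.1 N), for 0.2 s.
2. the stop has been twisted free and has sprung out (value of joint stop_press below 0.0015 m), for 0.1 s.
3. the re-arm button is pressed fully in while the stop is out (value of joint rearm above 0.0048 m and value of joint stop_press below 0.0015 m), for 0.1 s.
At the end, for the whole second after the job is handed in: After latching, being twisted free and the re-arm press, the stop is fully out (within 1.5 mm) and turned back (within 0.1 rad), the re-arm button is out (within 1.2 mm), and the bystanders stand within 15 mm of where they were (value of joint stop_press below 0.0015 m and value of joint stop_twist below 0.1 rad and value of joint rearm below 0.0012 m and distance of each of eyepiece, template, thumbscrew0, thumbscrew1 from where it was at the start of the episode below 0.015 m and angle between eyepiece's own z axis and vertical below 0.1 rad); the robot touches nothing.
It fails at once if the eyepiece, glass disc or a thumbscrew was shifted, lifted or knocked over (distance of any of eyepiece, template, thumbscrew0, thumbscrew1 from where it was at the start of the episode above 0.015 m or angle between eyepiece's own z axis and vertical above 0.5 rad).
It fails at once if the crank was turned (its grip moved 15 mm) (distance of crank_grip from where it was at the start of the episode above 0.015 m).
It fails at once if the stop was gripped while it was turned (over 30 N on it in mid-turn) (contact force between the fingers and stop_press above 30 N and value of joint stop_twist between 0.15 and 1 rad).
It also fails if it takes over 58 s, if anything falls off the work surface, if the arm or the gripper's body presses on something with over 40 N, if the wrist force passes 120 N, or if a joint passes its speed limit or range.

## Working session

There is one attempt and no reset: what is moved stays moved. The work goes in short steps, Python scripts to look and compute and a shell command to move; the robot and the scene stay as the last step left them, time stands still between calls to the robot, and variables do not carry over. Pictures are saved under pics/ and viewed, at most 10 in all, crops included, and the job is handed in when it is done.

```bash
ls; mkdir -p pics; python3 - <<'E'
from workcell import telemetry, optics
import cv2,numpy as np
o=telemetry.get_obs(); print({k:np.round(v,3) for k,v in o.items()})
for n in("scene","top"):
    c=optics.camera(n); cv2.imwrite(f"pics/{n}0.png",c["color"][:,:,::-1]); print(n,np.round(c["K"],1).tolist(),np.round(c["extrinsics"],3).tolist())
    np.savez(f"{n}0.npz",**c)
c=optics.camera("wrist"); print(c["mount"].round(4).tolist())
E
```

```text
pics
{'time': np.float64(0.0), 'q': array([-7.0874e+01,  5.0110e+00,  1.0035e+01,  9.5103e+01, -1.0000e-03,
        9.0000e+01]), 'qd': array([ 0.034,  0.003,  0.022, -0.063, -0.061, -0.022]), 'joint_efforts': array([-0.0000e+00, -5.2039e+01,  4.6480e+01,  1.6000e-02, -0.0000e+00,
       -0.0000e+00]), 'ee_pos': array([ 0.18 , -0.519,  0.231]), 'tcp_rot': array([-1.79921e+02,  1.00000e-03,  1.91260e+01]), 'wrist_force': array([ 0.072,  0.473, -0.595]), 'torque': array([-0.005,  0.014,  0.006]), 'grasp_force': np.float64(0.0), 'opening': np.float64(0.085)}
scene [[533.9, 0.0, 287.4], [0.0, 533.9, 209.8], [0.0, 0.0, 1.0]] [[0.499, 0.705, -0.504, 1.228], [0.867, -0.411, 0.282, -0.425], [-0.008, -0.578, -0.816, 1.199], [0.0, 0.0, 0.0, 1.0]]
top [[408.8, 0.0, 279.5], [0.0, 408.8, 205.9], [0.0, 0.0, 1.0]] [[0.0, -0.994, 0.109, 0.416], [-1.0, -0.001, -0.006, -0.054], [0.006, -0.109, -0.994, 1.145], [0.0, 0.0, 0.0, 1.0]]
[[0.0005, -0.9452, -0.3264, 0.0843], [1.0, 0.0005, -0.0, 0.0011], [0.0002, -0.3264, 0.9452, -0.1422], [0.0, 0.0, 0.0, 1.0]]
```

View pics/top0.png

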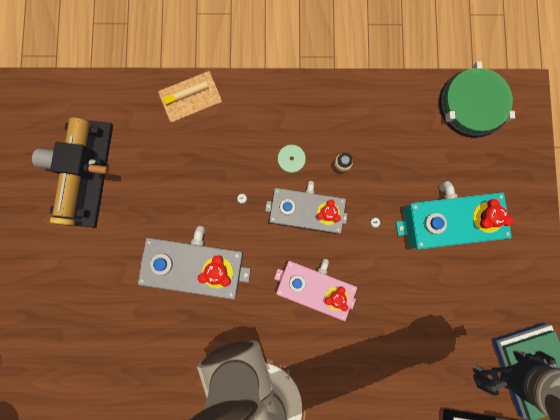

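View pics/scene0.png

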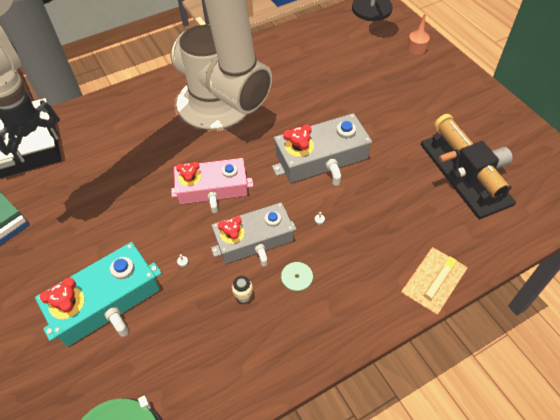

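Top view: the smaller grey station has its red stop at about (328,213) and its blue button at (288,207). The eyepiece is at (344,162), the glass disc at (291,158) and the thumbscrews at (242,198) and (375,222). In the scene view the same stop is at (231,230) and the blue button at (273,217). The larger grey, pink and turquoise stations are the look-alikes.

```bash
cat > h.py <<'E'
import numpy as np,cv2
def blobs(img,col,box):
    h=cv2.cvtColor(img,cv2.COLOR_RGB2HSV); H,S,V=[h[...,i].astype(int) for i in range(3)]
    m=((H<6)|(H>172))&(S>150)&(V>90) if col=="red" else (H>100)&(H<125)&(S>140)&(V>50)
    z=np.zeros(m.shape,np.uint8); x0,x1,y0,y1=box; z[y0:y1,x0:x1]=m[y0:y1,x0:x1]; return z
def ray(K,E,u,v):
    d=E[:3,:3]@np.linalg.solve(K,[u,v,1.]); return E[:3,3],d
def onz(K,E,u,v,z):
    p,d=ray(K,E,u,v); return p+d*(z-p[2])/d[2]
E
python3 - <<'E'
from h import *
B={"top":{"red":(312,346,197,228),"blue":(277,299,196,218)},"scene":{"red":(215,247,213,243),"blue":(262,285,206,226)}}
for n in B:
    c=np.load(n+"0.npz")
    for col,z in(("red",.094),("blue",.082)):
        m=blobs(c["color"],col,B[n][col]); k=max(cv2.findContours(m,0,2)[0],key=cv2.contourArea)
        if col=="blue": (u,v)=cv2.fitEllipse(k)[0]
        else: M=cv2.moments(m,True);u,v=M["m10"]/M["m00"],M["m01"]/M["m00"]
        print(n,col,m.sum(),round(u,1),round(v,1),onz(c["K"],c["extrinsics"],u,v,z).round(4))
E
```

```text
top red 259 329.1 212.1 [ 0.5153 -0.1881  0.094 ]
top blue 61 287.1 206.2 [ 0.5317 -0.0799  0.082 ]
scene red 265 230.4 226.8 [ 0.5184 -0.1898  0.094 ]
scene blue 52 272.3 216.1 [ 0.5353 -0.0806  0.082 ]
```

```bash
python3 -m handwheel '[{"az":9.6,"jaw":-1},{"az":9.5,"jaw":-1},{"tx":0.042,"ty":-0.041,"jaw":-1},{"tx":0.042,"ty":-0.041,"jaw":-1},{"tx":0.042,"ty":-0.041,"jaw":-1},{"tx":0.042,"ty":-0.041,"jaw":-1},{"tx":0.042,"ty":-0.041,"jaw":-1},{"tx":0.042,"ty":-0.041,"jaw":-1},{"tx":0.042,"ty":-0.041,"jaw":-1},{"tx":0.042,"ty":-0.041,"jaw":-1}]' 20
python3 - <<'E'
from workcell import telemetry, optics
import cv2,numpy as np
o=telemetry.get_obs(); c=optics.camera("wrist"); np.savez("w1.npz",pos=o["ee_pos"],rot=o["tcp_rot"],**c)
print(o["ee_pos"],o["tcp_rot"],o["q"].round(1)); cv2.imwrite("pics/w1.png",c["color"][:,:,::-1])
E
```

```text
[ 0.18013996 -0.51947402  0.23074616] [-1.79941377e+02 -1.79844393e-03  1.91252012e+01] [-70.9   5.   10.   95.1   0.   90. ]$[0]: bad value
```

View pics/w1.png

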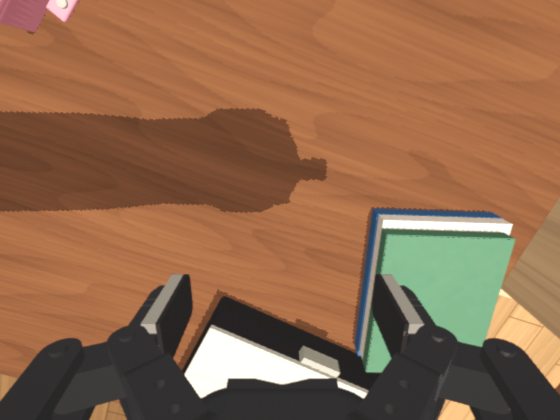

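The move was refused, so this picture still shows the start pose, with the open fingers and no station. I'll retry with every key written out.

```bash
python3 -m handwheel '[{"tx":0,"ty":0,"tz":0,"ax":0,"ay":0,"az":9.6,"jaw":-1},{"tx":0,"ty":0,"tz":0,"ax":0,"ay":0,"az":9.5,"jaw":-1},{"tx":0.042,"ty":-0.041,"tz":0,"ax":0,"ay":0,"az":0,"jaw":-1},{"tx":0.042,"ty":-0.041,"tz":0,"ax":0,"ay":0,"az":0,"jaw":-1},{"tx":0.042,"ty":-0.041,"tz":0,"ax":0,"ay":0,"az":0,"jaw":-1},{"tx":0.042,"ty":-0.041,"tz":0,"ax":0,"ay":0,"az":0,"jaw":-1},{"tx":0.042,"ty":-0.041,"tz":0,"ax":0,"ay":0,"az":0,"jaw":-1},{"tx":0.042,"ty":-0.041,"tz":0,"ax":0,"ay":0,"az":0,"jaw":-1},{"tx":0.042,"ty":-0.041,"tz":0,"ax":0,"ay":0,"az":0,"jaw":-1},{"tx":0.042,"ty":-0.041,"tz":0,"ax":0,"ay":0,"az":0,"jaw":-1}]' 20
python3 - <<'E'
from workcell import telemetry, optics
import cv2,numpy as np
o=telemetry.get_obs(); c=optics.camera("wrist"); np.savez("w1.npz",pos=o["ee_pos"],rot=o["tcp_rot"],**c)
print(o["ee_pos"],o["tcp_rot"],o["q"].round(1)); cv2.imwrite("pics/w2.png",c["color"][:,:,::-1])
E
```

```text
time: 1.45
ee_pos: [0.5172, -0.1899, 0.2312]
tcp_rot: [180.0, -0.0, 0.0]
wrist_force: [0.3, -0.5, 0.4]
opening: 0.0002
grasp_force: 0.0
[ 0.51720319 -0.18987431  0.23123218] [ 1.79992884e+02 -5.89640877e-03  3.08701619e-02] [-20.2   5.1  10.2  95.1  -0.  159.8]
```

View pics/w2.png

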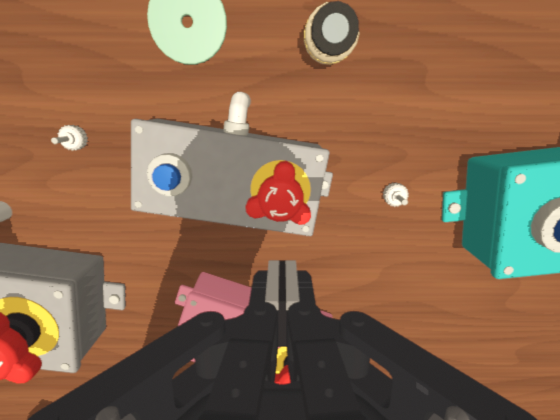

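Wrist view: the red stop is at (281,198), with lobes pointing up (284,172), lower-left (258,207) and lower-right (305,214). The blue button is at (166,177). Closed fingertips show at (283,270). Next I'll refine the positions.

```bash
cat >> h.py <<'E'
from scipy.spatial.transform import Rotation as Ro
def wE(c):
    T=np.eye(4);T[:3,:3]=Ro.from_euler("xyz",c["rot"],degrees=True).as_matrix();T[:3,3]=c["pos"]; return T@c["mount"]
E
python3 - <<'E'
from h import *
c=np.load("w1.npz");E=wE(c);K=c["K"];print(E.round(3).tolist())
m=blobs(c["color"],"blue",(140,195,150,205));k=max(cv2.findContours(m,0,2)[0],key=cv2.contourArea)
e=cv2.fitEllipse(k);b=onz(K,E,*e[0],.082);print("blue",e,b)
m=blobs(c["color"],"red",(235,320,150,235));k=max(cv2.findContours(m,0,2)[0],key=cv2.contourArea)[:,0]
# rectify contour on plane z=.092 -> outline radius/angle about min enclosing circle
P=np.array([onz(K,E,u,v,.086)[:2] for u,v in k.astype(float)])
(cx,cy),r=cv2.minEnclosingCircle((P*1000).astype(np.float32)); print("red circle",cx,cy,r)
d=P*1000-[cx,cy]; rr=np.hypot(*d.T); a=np.degrees(np.arctan2(d[:,1],d[:,0]))
print([(round(x),round(y,1)) for x,y in sorted(zip(a,rr)) if y>r-3])
# bezel yellow plate/bolts: station yaw
print("yaw",np.degrees(np.arctan2(b[1]-cy/1e3,b[0]-cx/1e3))-90)
for u,v,z in((318,151,0),(60,138,0),(396,196,0)): print(onz(K,E,u,v,z).round(3))
E
```

```text
[[0.001, -0.945, -0.326, 0.602], [-1.0, -0.001, -0.0, -0.191], [-0.0, 0.326, -0.945, 0.373], [0.0, 0.0, 0.0, 1.0]]
blue ((166.0865020751953, 176.68267822265625), (24.226722717285156, 26.32606315612793), 103.16590118408203) [ 0.5346144  -0.08282179  0.082     ]
red circle 515.4783935546875 -189.20608520507812 35.107852935791016
[(-138, np.float64(34.5)), (-133, np.float64(34.4)), (-132, np.float64(35.1)), (-130, np.float64(35.1)), (-128, np.float64(34.4)), (-126, np.float64(34.6)), (-125, np.float64(33.9)), (-122, np.float64(34.1)), (-120, np.float64(33.0)), (-14, np.float64(33.9)), (-13, np.float64(33.7)), (-9, np.float64(35.1)), (-8, np.float64(35.0)), (-6, np.float64(34.0)), (-2, np.float64(33.8)), (0, np.float64(32.8)), (2, np.float64(32.9)), (103, np.float64(33.1)), (112, np.float64(35.1)), (117, np.float64(34.3)), (118, np.float64(34.8)), (123, np.float64(34.2)), (124, np.float64(32.6)), (127, np.float64(32.4))]
yaw -10.197103022870238
[ 0.546 -0.233  0.   ]
[0.561 0.064 0.   ]
[ 0.492 -0.33   0.   ]
```

```bash
python3 -m handwheel '[{"tx":-0.001,"ty":0,"tz":0.031,"ax":0,"ay":0,"az":0,"jaw":-1},{"tx":0,"ty":0,"tz":0.031,"ax":0,"ay":0,"az":0,"jaw":-1},{"tx":0,"ty":0,"tz":0.031,"ax":0,"ay":0,"az":0,"jaw":-1},{"tx":0,"ty":0,"tz":0.031,"ax":0,"ay":0,"az":0,"jaw":-1},{"tx":0,"ty":0,"tz":0.005,"ax":0,"ay":0,"az":0,"jaw":-1},{"tx":0,"ty":0,"tz":0.003,"ax":0,"ay":0,"az":0,"jaw":-1},{"tx":0,"ty":0,"tz":0.003,"ax":0,"ay":0,"az":0,"jaw":-1},{"tx":0,"ty":0,"tz":0.003,"ax":0,"ay":0,"az":0,"jaw":-1},{"tx":0,"ty":0,"tz":0,"ax":0,"ay":0,"az":0,"jaw":-1},{"tx":0,"ty":0,"tz":0,"ax":0,"ay":0,"az":0,"jaw":-1}]'
```

```text
time: 2.75
ee_pos: [0.5155, -0.1917, 0.0941]
tcp_rot: [180.0, -0.1, 0.0]
wrist_force: [1.2, -0.9, 3.1]
opening: -0.0002
grasp_force: 1.3
```

```bash
python3 -m handwheel '[{"tx":0,"ty":0,"tz":0.001,"ax":0,"ay":0,"az":0,"jaw":-1},{"tx":0,"ty":0,"tz":0.001,"ax":0,"ay":0,"az":0,"jaw":-1},{"tx":0,"ty":0,"tz":0,"ax":0,"ay":0,"az":0,"jaw":-1},{"tx":0,"ty":0,"tz":0,"ax":0,"ay":0,"az":0,"jaw":-1},{"tx":0,"ty":0,"tz":0,"ax":0,"ay":0,"az":0,"jaw":-1},{"tx":0,"ty":0,"tz":0,"ax":0,"ay":0,"az":0,"jaw":-1},{"tx":0,"ty":0,"tz":0,"ax":0,"ay":0,"az":0,"jaw":-1},{"tx":0,"ty":0,"tz":0,"ax":0,"ay":0,"az":0,"jaw":-1},{"tx":0,"ty":0,"tz":0,"ax":0,"ay":0,"az":0,"jaw":-1},{"tx":0,"ty":0,"tz":0,"ax":0,"ay":0,"az":0,"jaw":-1}]'
```

```text
time: 4.0
ee_pos: [0.5156, -0.1917, 0.0924]
tcp_rot: [180.0, -0.1, 0.0]
wrist_force: [-0.9, 1.1, 8.0]
opening: -0.0004
grasp_force: 3.7
```

```bash
python3 -m handwheel '[{"tx":0,"ty":0,"tz":-0.005,"ax":0,"ay":0,"az":0,"jaw":-1},{"tx":0,"ty":0,"tz":-0.035,"ax":0,"ay":0,"az":0,"jaw":-1},{"tx":0,"ty":0,"tz":-0.035,"ax":0,"ay":0,"az":0,"jaw":-1},{"tx":0,"ty":0,"tz":-0.035,"ax":0,"ay":0,"az":0,"jaw":-1},{"tx":0,"ty":0,"tz":-0.030,"ax":0,"ay":0,"az":0,"jaw":-1},{"tx":0,"ty":0,"tz":0,"ax":0,"ay":0,"az":0,"jaw":-1},{"tx":0,"ty":0,"tz":0,"ax":0,"ay":0,"az":0,"jaw":-1},{"tx":0,"ty":0,"tz":0,"ax":0,"ay":0,"az":0,"jaw":-1},{"tx":0,"ty":0,"tz":0,"ax":0,"ay":0,"az":0,"jaw":-1},{"tx":0,"ty":0,"tz":0,"ax":0,"ay":0,"az":0,"jaw":-1}]'
cat > look.py <<'E'
import sys
from workcell import telemetry, optics
from h import *
o=telemetry.get_obs(); c=optics.camera("wrist"); n=sys.argv[1]
np.savez(n+".npz",pos=o["ee_pos"],rot=o["tcp_rot"],**c); cv2.imwrite(f"pics/{n}.png",c["color"][:,:,::-1])
c=np.load(n+".npz")
for f in("w1",n):
  c=np.load(f+".npz");E=wE(c);K=c["K"]
  m=blobs(c["color"],"red",(225,330,140,240));k=max(cv2.findContours(m,0,2)[0],key=cv2.contourArea)[:,0]
  for z in(.086,.078):
    P=np.array([onz(K,E,u,v,z)[:2] for u,v in k.astype(float)])*1000
    (cx,cy),r=cv2.minEnclosingCircle(P.astype(np.float32)); d=P-[cx,cy]; A=np.arctan2(d[:,1],d[:,0]); w=np.hypot(*d.T)>30
    ph=np.degrees(np.angle(np.exp(3j*A[w]).sum()))/3
    print(f,z,"centre",round(cx,1),round(cy,1),"r",round(r,1),"lobe phase",round(ph,1),"area",int(m.sum()))
E
python3 look.py w3; python3 -c "
from h import *
c=np.load('w3.npz');print(c['pos'],c['K'].tolist());E=wE(c)
for u in (252,268,298,312):print(onz(c['K'],E,u,270,c['pos'][2]).round(4))"
```

```text
time: 5.25
ee_pos: [0.5149, -0.1914, 0.2309]
tcp_rot: [-180.0, 0.0, 0.0]
wrist_force: [-0.5, 0.8, -0.0]
opening: -0.0002
grasp_force: 0.0
w1 0.086 centre 515.5 -189.2 r 35.1 lobe phase -8.7 area 2146
w1 0.078 centre 513.1 -189.2 r 36.1 lobe phase -8.2 area 2146
w3 0.086 centre 517.7 -189.4 r 34.1 lobe phase -7.8 area 2064
w3 0.078 centre 515.5 -189.4 r 35.0 lobe phase -8.7 area 2064
[ 0.51491935 -0.19142756  0.23088727] [[318.5059301885202, 0.0, 281.83026501407255], [0.0, 318.5059301885202, 210.61077901447484], [0.0, 0.0, 1.0]]
[ 0.5187 -0.1775  0.2309]
[ 0.5187 -0.1855  0.2309]
[ 0.5187 -0.2007  0.2309]
[ 0.5188 -0.2078  0.2309]
```

Latched: the outline fits a head 8 mm lower, with nothing touching it. Next I turn the tool to yaw 151.5° and set up on the anticlockwise side of the +x lobe.

```bash
python3 -m handwheel '[{"tx":0,"ty":0,"tz":0,"ax":0,"ay":0,"az":-10.1,"jaw":-1},{"tx":0,"ty":0,"tz":0,"ax":0,"ay":0,"az":-10.1,"jaw":-1},{"tx":0,"ty":0,"tz":0,"ax":0,"ay":0,"az":-10.1,"jaw":-1},{"tx":0,"ty":0,"tz":0,"ax":0,"ay":0,"az":-10.1,"jaw":-1},{"tx":0,"ty":0,"tz":0,"ax":0,"ay":0,"az":-10.1,"jaw":-1},{"tx":0,"ty":0,"tz":0,"ax":0,"ay":0,"az":-10.1,"jaw":-1},{"tx":0,"ty":0,"tz":0,"ax":0,"ay":0,"az":-10.1,"jaw":-1},{"tx":0,"ty":0,"tz":0,"ax":0,"ay":0,"az":-10.1,"jaw":-1},{"tx":0,"ty":0,"tz":0,"ax":0,"ay":0,"az":-10.1,"jaw":-1},{"tx":0,"ty":0,"tz":0,"ax":0,"ay":0,"az":-10.1,"jaw":-1}]'
python3 -m handwheel '[{"tx":0,"ty":0,"tz":0,"ax":0,"ay":0,"az":-10.1,"jaw":-1},{"tx":0,"ty":0,"tz":0,"ax":0,"ay":0,"az":-10.1,"jaw":-1},{"tx":0,"ty":0,"tz":0,"ax":0,"ay":0,"az":-10.1,"jaw":-1},{"tx":0,"ty":0,"tz":0,"ax":0,"ay":0,"az":-10.1,"jaw":-1},{"tx":0,"ty":0,"tz":0,"ax":0,"ay":0,"az":-10.1,"jaw":-1},{"tx":-0.018,"ty":0.0225,"tz":0.02,"ax":0,"ay":0,"az":0,"jaw":-1},{"tx":-0.0185,"ty":0.0225,"tz":0.02,"ax":0,"ay":0,"az":0,"jaw":-1},{"tx":0,"ty":0,"tz":0.04,"ax":0,"ay":0,"az":0,"jaw":-1},{"tx":0,"ty":0,"tz":0.04,"ax":0,"ay":0,"az":0,"jaw":-1},{"tx":0,"ty":0,"tz":0,"ax":0,"ay":0,"az":0,"jaw":-1}]'
python3 - <<'E'
from workcell import telemetry, optics
import cv2,numpy as np
o=telemetry.get_obs(); c=optics.camera("wrist"); np.savez("w4.npz",pos=o["ee_pos"],rot=o["tcp_rot"],**c)
print(o["ee_pos"],o["tcp_rot"],o["q"].round(1)); cv2.imwrite("pics/w4.png",c["color"][:,:,::-1])
E
```

```text
time: 6.55
ee_pos: [0.515, -0.1915, 0.2312]
tcp_rot: [-180.0, -0.0, 101.4]
wrist_force: [0.4, 0.7, 0.7]
opening: -0.0002
grasp_force: 0.0
time: 7.8
ee_pos: [0.5668, -0.1688, 0.1082]
tcp_rot: [-179.9, -0.3, 151.5]
wrist_force: [-0.4, 0.7, 0.8]
opening: -0.0002
grasp_force: 0.0
[ 0.56682236 -0.1687515   0.10824572] [-179.93140597   -0.32259319  151.5284453 ] [-16.6  10.3   2.4  82.4  -0.   11.9]
```

View pics/w4.png

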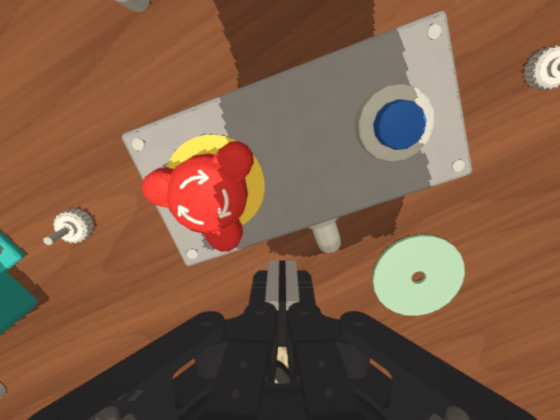

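Wrist view: the stop is latched at (207,193). The lobe to push is at (224,234), with the fingertips to its right at (283,265); pushing left is clockwise.

```bash
python3 -m handwheel '[{"tx":0,"ty":0,"tz":0.02,"ax":0,"ay":0,"az":0,"jaw":-1},{"tx":0,"ty":0,"tz":0.015,"ax":0,"ay":0,"az":0,"jaw":-1},{"tx":0,"ty":0,"tz":0,"ax":0,"ay":0,"az":0,"jaw":-1},{"tx":0,"ty":-0.005,"tz":0,"ax":0,"ay":0,"az":0,"jaw":-1},{"tx":0,"ty":-0.005,"tz":0,"ax":0,"ay":0,"az":0,"jaw":-1},{"tx":0,"ty":-0.004,"tz":0,"ax":0,"ay":0,"az":0,"jaw":-1},{"tx":0,"ty":-0.004,"tz":0,"ax":0,"ay":0,"az":0,"jaw":-1},{"tx":0,"ty":-0.004,"tz":0,"ax":0,"ay":0,"az":0,"jaw":-1},{"tx":0,"ty":-0.004,"tz":0,"ax":0,"ay":0,"az":0,"jaw":-1},{"tx":0,"ty":-0.004,"tz":0,"ax":0,"ay":0,"az":0,"jaw":-1}]'
python3 - <<'E'
from workcell import telemetry, optics
import cv2,numpy as np
o=telemetry.get_obs(); c=optics.camera("wrist"); np.savez("w5.npz",pos=o["ee_pos"],rot=o["tcp_rot"],**c)
d=o["ee_pos"][:2]-[.516,-.1893]; print(o["ee_pos"],"e",d@[.879,-.477],"n",d@[.477,.879]); cv2.imwrite("pics/w5.png",c["color"][:,:,::-1])
E
```

```text
time: 9.1
ee_pos: [0.5564, -0.1965, 0.0774]
tcp_rot: [179.9, 0.3, 151.5]
wrist_force: [10.5, -3.3, 1.0]
opening: 0.0002
grasp_force: 5.4
[ 0.55638519 -0.19654119  0.077374  ] e 0.038952627322525704 n 0.012898731897773545
```

View pics/w5.png

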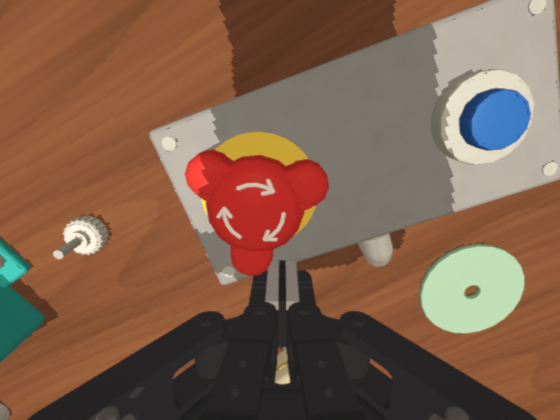

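The head has turned by about 23°; the lobe now points straight down to (252,257). The 10 N is radial: the finger is rubbing on the dome. I'll ease out 3 mm and push on.

```bash
python3 -m handwheel '[{"tx":-0.002,"ty":0,"tz":0,"ax":0,"ay":0,"az":0,"jaw":-1},{"tx":-0.0015,"ty":0,"tz":0,"ax":0,"ay":0,"az":0,"jaw":-1},{"tx":0,"ty":-0.002,"tz":0,"ax":0,"ay":0,"az":0,"jaw":-1},{"tx":0,"ty":-0.002,"tz":0,"ax":0,"ay":0,"az":0,"jaw":-1},{"tx":0,"ty":-0.002,"tz":0,"ax":0,"ay":0,"az":0,"jaw":-1},{"tx":0,"ty":-0.002,"tz":0,"ax":0,"ay":0,"az":0,"jaw":-1},{"tx":0,"ty":0,"tz":0,"ax":0,"ay":0,"az":0,"jaw":-1},{"tx":0,"ty":0,"tz":0,"ax":0,"ay":0,"az":0,"jaw":-1},{"tx":0,"ty":0,"tz":0,"ax":0,"ay":0,"az":0,"jaw":-1},{"tx":0,"ty":0,"tz":0,"ax":0,"ay":0,"az":0,"jaw":-1}]'
python3 - <<'E'
from workcell import telemetry, optics
import cv2,numpy as np
o=telemetry.get_obs(); c=optics.camera("wrist"); np.savez("w6.npz",pos=o["ee_pos"],rot=o["tcp_rot"],**c)
d=o["ee_pos"][:2]-[.516,-.1893]; print(o["ee_pos"],"e",d@[.879,-.477],"n",d@[.477,.879]); cv2.imwrite("pics/w6.png",c["color"][:,:,::-1])
E
```

```text
time: 10.4
ee_pos: [0.5537, -0.2045, 0.0764]
tcp_rot: [-180.0, 0.0, 151.5]
wrist_force: [5.5, -1.0, 3.4]
opening: -0.0002
grasp_force: 2.3
[ 0.5536875  -0.20452765  0.07642025] e 0.040390905014139215 n 0.004591829731931148
```

View pics/w6.png

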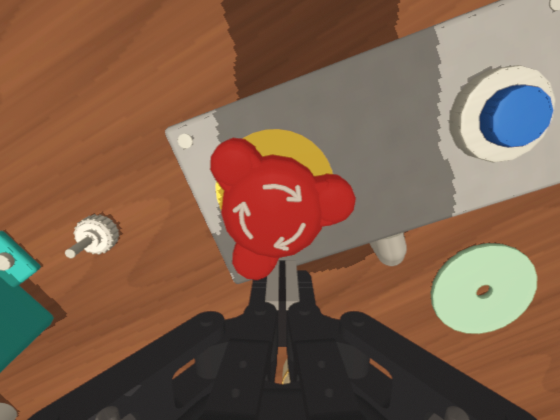

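The lobe at (254,262) has turned about 39° in total and the head looks larger, so it has probably sprung up. I'll push a little more, then back off and check.

```bash
python3 -m handwheel '[{"tx":0,"ty":-0.002,"tz":0,"ax":0,"ay":0,"az":0,"jaw":-1},{"tx":0,"ty":0,"tz":0,"ax":0,"ay":0,"az":0,"jaw":-1},{"tx":-0.003,"ty":0.005,"tz":0,"ax":0,"ay":0,"az":0,"jaw":-1},{"tx":0,"ty":0.01,"tz":0,"ax":0,"ay":0,"az":0,"jaw":-1},{"tx":0,"ty":0.015,"tz":0,"ax":0,"ay":0,"az":0,"jaw":-1},{"tx":0,"ty":0.012,"tz":0,"ax":0,"ay":0,"az":0,"jaw":-1},{"tx":0,"ty":0,"tz":-0.03,"ax":0,"ay":0,"az":0,"jaw":-1},{"tx":0,"ty":0,"tz":-0.03,"ax":0,"ay":0,"az":0,"jaw":-1},{"tx":0,"ty":0,"tz":-0.03,"ax":0,"ay":0,"az":0,"jaw":-1},{"tx":0,"ty":0,"tz":0,"ax":0,"ay":0,"az":0,"jaw":-1}]'
python3 - <<'E'
from h import *
from workcell import telemetry, optics
o=telemetry.get_obs(); c=optics.camera("wrist"); np.savez("w7.npz",pos=o["ee_pos"],rot=o["tcp_rot"],**c)
print(o["ee_pos"]); cv2.imwrite("pics/w7.png",c["color"][:,:,::-1])
for f in("w4","w7"):
  c=np.load(f+".npz");E=wE(c);K=c["K"]
  m=blobs(c["color"],"red",(90,330,90,260));k=max(cv2.findContours(m,0,2)[0],key=cv2.contourArea)[:,0]
  for z in(.086,.078):
    P=np.array([onz(K,E,u,v,z)[:2] for u,v in k.astype(float)])*1000
    (cx,cy),r=cv2.minEnclosingCircle(P.astype(np.float32)); d=P-[cx,cy]; A=np.arctan2(d[:,1],d[:,0]); w=np.hypot(*d.T)>31
    print(f,z,round(cx,1),round(cy,1),"r",round(r,1),"phase",np.degrees(np.angle(np.exp(3j*A[w]).sum()))/3)
  m=blobs(c["color"],"blue",(300,560,40,260));k=max(cv2.findContours(m,0,2)[0],key=cv2.contourArea); print("blue",onz(K,E,*cv2.fitEllipse(k)[0],.082))
E
```

```text
time: 11.7
ee_pos: [0.5765, -0.1703, 0.1688]
tcp_rot: [180.0, 0.2, 151.6]
wrist_force: [-0.6, -0.0, -1.1]
opening: -0.0004
grasp_force: 0.0
[ 0.576487   -0.17027204  0.16882926]
w4 0.086 515.7 -188.0 r 34.4 phase -8.504382204576347
w4 0.078 516.7 -190.8 r 36.1 phase -7.530308651194528
blue [ 0.53163563 -0.08191685  0.082     ]
w7 0.086 516.2 -190.4 r 35.4 phase -8.778292236732119
w7 0.078 516.7 -192.5 r 36.7 phase -7.792194737605758
blue [ 0.53224796 -0.08150829  0.082     ]
```

```bash
python3 -m handwheel '[{"tx":0,"ty":0,"tz":-0.04,"ax":0,"ay":0,"az":0,"jaw":-1},{"tx":0.02,"ty":0.0142,"tz":0,"ax":0,"ay":0,"az":0,"jaw":-1},{"tx":0.02,"ty":0.0142,"tz":0,"ax":0,"ay":0,"az":0,"jaw":-1},{"tx":0.02,"ty":0.0142,"tz":0,"ax":0,"ay":0,"az":0,"jaw":-1},{"tx":0.02,"ty":0.014,"tz":0,"ax":0,"ay":0,"az":0,"jaw":-1},{"tx":0,"ty":0,"tz":0,"ax":0,"ay":0,"az":0,"jaw":-1},{"tx":0,"ty":0,"tz":0,"ax":0,"ay":0,"az":0,"jaw":-1},{"tx":0,"ty":0,"tz":0,"ax":0,"ay":0,"az":0,"jaw":-1},{"tx":0,"ty":0,"tz":0,"ax":0,"ay":0,"az":0,"jaw":-1},{"tx":0,"ty":0,"tz":0,"ax":0,"ay":0,"az":0,"jaw":-1}]'
python3 - <<'E'
from h import *
from workcell import telemetry, optics
o=telemetry.get_obs(); c=optics.camera("wrist"); np.savez("w8.npz",pos=o["ee_pos"],rot=o["tcp_rot"],**c)
cv2.imwrite("pics/w8.png",c["color"][:,:,::-1])
def head(f,box,bb):
  c=np.load(f+".npz");E=wE(c);K=c["K"]
  m=blobs(c["color"],"red",box);k=max(cv2.findContours(m,0,2)[0],key=cv2.contourArea)[:,0]; out=[]
  for z in(.086,.078):
    P=np.array([onz(K,E,u,v,z)[:2] for u,v in k.astype(float)])*1000
    (cx,cy),r=cv2.minEnclosingCircle(P.astype(np.float32)); print(f,z,round(cx,1),round(cy,1),round(r,1),k.min(0),k.max(0))
  m=blobs(c["color"],"blue",bb);k=max(cv2.findContours(m,0,2)[0],key=cv2.contourArea); print("blue",onz(K,E,*cv2.fitEllipse(k)[0],.082))
head("w7",(90,330,90,260),(300,560,40,260)); head("w8",(0,270,90,300),(200,400,100,265))
E
```

```text
time: 13.0
ee_pos: [0.532, -0.0831, 0.2062]
tcp_rot: [-180.0, -0.0, 151.5]
wrist_force: [0.4, -0.5, -0.3]
opening: 0.0
grasp_force: 0.0
w7 0.086 516.2 -190.4 35.4 [167 118] [253 205]
w7 0.078 516.7 -192.5 36.7 [167 118] [253 205]
blue [ 0.53224796 -0.08150829  0.082     ]
w8 0.086 517.0 -190.9 36.5 [129 212] [197 277]
w8 0.078 518.8 -195.4 37.6 [129 212] [197 277]
blue [ 0.5315497  -0.07958736  0.082     ]
```

View pics/w8.png

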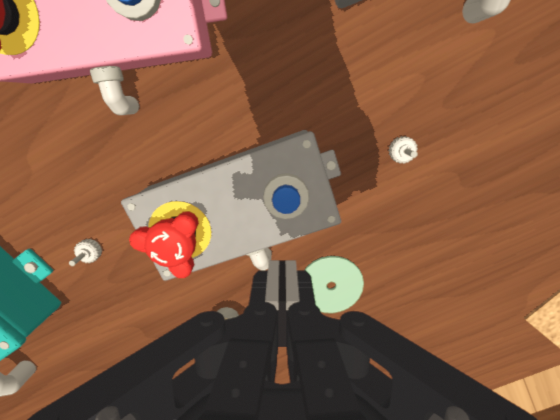

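Both views agree on a head standing fully out (z 0.086 fits and 0.078 does not). The head is at (167,243), the blue button at (286,199) and all bystanders are in place. Now the re-arm press.

```bash
python3 -m handwheel '[{"tx":0,"ty":0.002,"tz":0.035,"ax":0,"ay":0,"az":0,"jaw":-1},{"tx":0,"ty":0,"tz":0.035,"ax":0,"ay":0,"az":0,"jaw":-1},{"tx":0,"ty":0,"tz":0.035,"ax":0,"ay":0,"az":0,"jaw":-1},{"tx":0,"ty":0,"tz":0.012,"ax":0,"ay":0,"az":0,"jaw":-1},{"tx":0,"ty":0,"tz":0.005,"ax":0,"ay":0,"az":0,"jaw":-1},{"tx":0,"ty":0,"tz":0.005,"ax":0,"ay":0,"az":0,"jaw":-1},{"tx":0,"ty":0,"tz":0.0045,"ax":0,"ay":0,"az":0,"jaw":-1},{"tx":0,"ty":0,"tz":0,"ax":0,"ay":0,"az":0,"jaw":-1},{"tx":0,"ty":0,"tz":0,"ax":0,"ay":0,"az":0,"jaw":-1},{"tx":0,"ty":0,"tz":0,"ax":0,"ay":0,"az":0,"jaw":-1}]'
```

```text
time: 14.3
ee_pos: [0.5336, -0.0812, 0.0761]
tcp_rot: [180.0, 0.1, 151.5]
wrist_force: [-0.9, -0.2, 5.1]
opening: 0.0001
grasp_force: 2.6
```

```bash
python3 -m handwheel '[{"tx":0,"ty":0,"tz":0.001,"ax":0,"ay":0,"az":0,"jaw":-1},{"tx":0,"ty":0,"tz":0,"ax":0,"ay":0,"az":0,"jaw":-1},{"tx":0,"ty":0,"tz":0,"ax":0,"ay":0,"az":0,"jaw":-1},{"tx":0,"ty":0,"tz":-0.01,"ax":0,"ay":0,"az":0,"jaw":-1},{"tx":0,"ty":0,"tz":-0.03,"ax":0,"ay":0,"az":0,"jaw":-1},{"tx":0,"ty":0,"tz":-0.04,"ax":0,"ay":0,"az":0,"jaw":-1},{"tx":0,"ty":0,"tz":-0.04,"ax":0,"ay":0,"az":0,"jaw":-1},{"tx":0,"ty":0,"tz":-0.012,"ax":0,"ay":0,"az":0,"jaw":-1},{"tx":0,"ty":0,"tz":0,"ax":0,"ay":0,"az":0,"jaw":-1},{"tx":0,"ty":0,"tz":0,"ax":0,"ay":0,"az":0,"jaw":-1}]'
python3 - <<'E'
from h import *
from workcell import telemetry, optics
o=telemetry.get_obs(); c=optics.camera("wrist"); cv2.imwrite("pics/w9.png",c["color"][:,:,::-1]); print(o["ee_pos"],o["wrist_force"])
E
```

```text
time: 15.55
ee_pos: [0.5324, -0.081, 0.2043]
tcp_rot: [-180.0, -0.1, 151.5]
wrist_force: [-0.0, -0.6, -0.5]
opening: -0.0003
grasp_force: 0.0
[ 0.532447   -0.08095267  0.2043138 ] [-0.03140845 -0.63013045 -0.5490952 ]
```

View pics/w9.png

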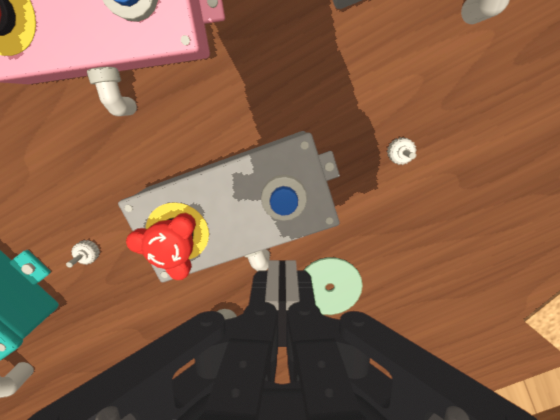

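The stop is out and turned back at (165,245). The blue button is out at (284,201), the bystanders haven't moved and the arm is clear.

```bash
python3 -c "
from workcell import workorder
print(workorder.job_done())"
```

```text
the job is handed in; nothing more can be done
None
```

The stop was pressed until it latched, twisted clockwise until it sprang out, and the re-arm button was pressed fully in and let back out. The job was handed in at about 15.6 s, but it returned no verdict; the last pictures showed the stop and button out and nothing else moved.

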